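Locate a project box in the laser engraver's corner stop and hold it there

TASK

Pick up the larger project box from the bench and set it lid up on the honeycomb bed of the laser engraver, then slide it fully home into the L-shaped corner stop, its long side along the stop's long arm, so that it bears on both arms at once. Its printed walls are thin and the stop is only pinned, so grip, set down and press gently; do not knock the laser's gantry, and leave the other things on the bench where they are. Finish while still holding the box lightly pressed against both arms, so that I can pin it down.

Things in the scene. Friction and masses are not known exactly. Their poses are not given: they have to be found in the camera images.
- box: The larger project box, to be located: black 3D-printed shell with a plywood lid, closed, 90 (x) by 60 (y) by 42 (z) mm, about 0.1 to 0.2 kg, standing loose on the bench, lid up (z up). Origin: centre of its underside. Either way round is the same (half turn about z). Thin walls: grip it across the 60 mm sides with about 10 to 20 N; a squeeze above 35 N on a side, or being set down or pushed onto the bed with more than 40 N, damages it.
- stop: L-shaped corner stop of plywood, 10 mm high, pinned to the honeycomb bed (it does not move). Origin: the inner corner, at the height of the bed surface. x runs along the long arm, y along the short arm; the box belongs in the quarter x > 0, y > 0. Home for the box's origin is x = 45 mm, y = 30 mm, z = 0 in this frame, box x axis parallel to stop x. A 6 mm square relief is cut out at the inner corner. The arms are rigid.
- long_arm: Long arm of the stop: its face is the plane y = 0 of the stop's frame, from x = 6 to x = 140 mm, 10 mm high; the bar is 16 mm wide, lying on the y < 0 side. Origin and axes are those of the stop. Press on it with roughly 5 to 15 N: under 1.5 N does not count as bearing, above 35 N would shift the pinned stop.
- short_arm: Short arm of the stop: its face is the plane x = 0 of the stop's frame, from y = 6 to y = 90 mm, 10 mm high; the bar is 16 mm wide, lying on the x < 0 side. Origin and axes are those of the stop. Same forces as the long arm.
- laser: Open-frame laser engraver, fixed. Origin: centre of its footprint at bench level, x away from the robot. Frame of profiles 420 by 420 mm outside, 380 by 380 mm inside, top at 70 mm. Inside lies the honeycomb bed, 330 by 330 mm, centred, its flat surface 22 mm above the bench. A control box 90 by 35 mm, 70 mm high, sits on the outer left (+y) side.
- gantry: The engraver's gantry, fixed, parked at the far end; origin and axes are those of the laser. Beam along y at x = 130 to 150 mm, 76 to 106 mm above the bench, from y = -200 to 200 mm, on end plates 70 mm long in x (y = +-203 mm, 61 to 111 mm high), with a motor outside the -y one (to y = -243 mm, 117 mm high); the laser head is on its far side, at x = 150 to 192 mm, y = 70 to 130 mm, up to 183 mm high.
- small_box: A smaller project box of the same make, 55 by 55 by 30 mm, loose on the bench; to be left alone. Origin: centre of its underside.
- breadboard: White breadboard, 165 (x) by 55 (y) by 13 mm, loose on the bench; to be left alone. Origin: centre of its underside.
- battery: Block battery lying on its side, 48 (x) by 26 (y) by 17 mm, loose on the bench; to be left alone. Origin: centre of its underside.
Not all that is in view belongs to the job. Leave any orange or yellow look-alike of the box alone.

How it is judged:
On the way:
1. the box is lifted off the bench in the gripper (height (world z) of box above 0.04 m and contact force between box and the fingers above 1 N), for 0.2 s.
At the end, for the whole second after the job is handed in: The box stands lid up and flat on the bed (underside within 3 mm of it, tilt under 0.05 rad), long side along the long arm (within 0.035 rad), in the corner within 2.5 mm of touching both arms, still, and the fingers, still on it, keep it pressed on each arm with more than 1.5 N (x of box in the frame of stop between 0.042 and 0.0475 m and y of box in the frame of stop between 0.027 and 0.0325 m and z of box in the frame of stop between -0.003 and 0.003 m and angle between box's own z axis and vertical below 0.05 rad and angle between the x axis of box and the x axis of stop, either way round below 0.035 rad and contact force between box and long_arm above 1.5 N and contact force between box and short_arm above 1.5 N and contact force between box and the fingers above 2 N and linear speed of box below 0.02 m/s); the arm keeps its last pose, push and grip.
It fails at once if the box was squeezed too hard (fingers on the box above 35 N a side, 70 N together) (contact force between box and the fingers above 70 N).
It fails at once if the stop was pushed too hard (above 35 N on either arm) (contact force between box and long_arm above 35 N or contact force between box and short_arm above 35 N).
It fails at once if the box was dropped or pushed hard onto the engraver (above 40 N) (contact force between box and laser above 40 N).
It fails at once if the gantry was knocked (above 5 N) (contact force between any of the arm, the fingers, box and gantry above 5 N).
It fails at once if the small box, breadboard or battery was pushed out of its place (more than 15 mm) (distance of any of small_box, breadboard, battery from where it was at the start of the episode above 0.015 m).
It also fails if it takes over 58 s, if anything falls off the work surface, if the arm or the gripper's body presses on something with over 40 N, if the wrist force passes 120 N, or if a joint passes its speed limit or range.

ROBOT

A 7-joint arm with a two-finger parallel gripper is mounted at the origin on the work surface. World frame = base frame: x ahead of the robot, y to its left, z up, the work surface at z = 0. Lengths are in m, angles in rad, forces in N, time in s.
With the tool pointing down it reaches from about 0.425 to 0.825 m from the base axis. Payload 3.6 kg.
Tool frame: the origin (TCP) lies midway between the tips of the shut fingers; the grasp point (between the pads) lies 19 mm behind it (grip_point_offset is the distance from the TCP to the grasp point, in m); z points along the fingers, y is the line along which they close (so a half turn about z gives the same grasp; the last joint's range is limited). The gripper opens to 85 mm and grips with 20 to 120 N. Pads are 22 mm wide; open, the fingers measure 114 mm over their backs; the gripper's body (76 mm by 85 mm) begins 54 mm behind the grasp point. The pads swing forward as they close: fully open they stand 13 mm farther back than shut.
Start: joints at [-1.353, 0.615, -0.013, 1.423, 0.008, 1.103, -0.04], TCP at [0.157, 0.631, 0.231] pointing down, gripper open.
Joint ranges: [-3.12, 3.12], [-0.3, 2.06], [-1.34, 1.32], [0.26, 2.42], [-1.36, 4.5], [0.01, 1.98], [-2.84, 2.84]. Speed limits (rad/s): [2.79, 2.79, 3.14, 3.14, 3.14, 3.14, 3.14].

INTERFACE

Orientations are given as a rotation vector (axis times angle).
In Python, from rig import movep, movel, move_joints, gripper_to, hold, inverse_kinematics, read_state, grab_frame, calibration, MotionError, sign_off, grip_point_offset gives the robot as it stands. Calls block until the motion is done:
- movep(position, orientation): joint-space move of the TCP to a pose.
- movel(position, rot=None, feed=0.15, contact_N=None): straight line of the TCP; rot=None keeps the orientation; feed is the mean speed in m/s. With contact_N (N) it stops when the force on the tool has changed by that much, and returns True; else False.
- move_joints(angles): joint-space move.
- gripper_to(opening): opening from 0.0 (shut) to 1.0 (fully open); the grip force is fixed at half the most; returns when the fingers have stopped.
- hold(seconds).
- inverse_kinematics(position, orientation): joint angles nearest the present ones, or None.
- read_state(): the state.
- grab_frame(name): name is "scene" or "top" or "wrist"; returns the picture (480x640x3 uint8, red, green, blue); there is no depth.
- calibration(name): a dict with "fx", "fy", "cx", "cy" (pixels), "D" ([k1, k2, p1, p2, k3] as OpenCV has them; the pictures are not rectified), "R" (3x3) and "t" (3): a world point X has camera coordinates R X + t. Camera axes: x right, y down, z forward; pixel columns grow to the right and rows downward; lengths in m; the calibration is good to about 2 mm. A picture is of the moment at which its call begins: read the wrist's pose just before it. calibration takes no time and is no camera call; for the wrist camera it gives the pose at the moment of the call.
A pose or a line that the arm cannot do raises MotionError and nothing moves.
- sign_off(): hands the job in; it is judged then, once.
The state is a dict: "time": time; "joints": joint angles; "joint_vel": joint speeds; "joint_efforts": joint torques, N m; "eef_pos": TCP position; "ee_rot": TCP orientation; "force": force on the tool from outside, world axes, zero at the start; "moment": the same for the moment, N m; "grip_width": opening from 0.0 (shut) to 1.0 (fully open); "finger_force": force on a finger pad.
Only numpy, scipy, OpenCV 4.12 (cv2) and the standard library are available. Lean on these libraries where they do the work, as an engineer would, in place of code of your own. Each camera call takes 0.05 s, during which the arm holds its last target. There are 200 camera calls.

## Working session

There is one attempt and no reset: what is moved stays moved. The work goes in short steps, each a Python script; the robot and the scene stay as the last script left them, time stands still between calls to the robot, and variables do not carry over. Pictures are saved under pics/ and viewed, at most 10 in all, crops included, and the job is handed in when it is done.

```bash
ls; mkdir -p pics; python3 - <<'E'
from rig import *
import cv2,numpy as np
a=grab_frame("scene");b=grab_frame("top")
cv2.imwrite("pics/scene.png",a[:,:,::-1]);cv2.imwrite("pics/top.png",b[:,:,::-1])
for n in("scene","top"):
    c=calibration(n);print(n,{k:np.round(v,3).tolist() for k,v in c.items()})
s=read_state();print(s);print(grip_point_offset)
E
```

```text
pics
scene {'fx': 508.613, 'fy': 508.613, 'cx': 316.031, 'cy': 233.786, 'D': [0.0, 0.0, 0.0, 0.0, 0.0], 'R': [[-0.847, 0.532, -0.005], [0.43, 0.678, -0.597], [-0.314, -0.507, -0.802]], 't': [0.543, -0.129, 1.137]}
top {'fx': 615.51, 'fy': 615.51, 'cx': 316.402, 'cy': 246.769, 'D': [-0.041, 0.0, 0.0, 0.0, 0.0], 'R': [[0.015, -1.0, -0.0], [-0.986, -0.014, -0.164], [0.164, 0.003, -0.986]], 't': [-0.143, 0.556, 1.057]}
{'time': 0.1, 'joints': array([-1.35353621,  0.61579691, -0.01261936,  1.42476882,  0.0080773 ,
        1.10342236, -0.04038879]), 'joint_vel': array([ 0.00054161, -0.00173854,  0.00021556, -0.0025977 ,  0.00126757,
        0.00140488, -0.00049971]), 'joint_efforts': array([ 1.22834455e-03, -4.70384216e+01,  2.60429643e-01, -1.71569824e+01,
        1.01242843e-02,  5.93172270e-03,  2.46693673e-05]), 'eef_pos': array([0.15669083, 0.63010297, 0.23026061]), 'ee_rot': array([-0.38180876, -3.11802393,  0.003659  ]), 'force': array([-0.28217925, -0.44825442, -0.18764243]), 'moment': array([ 0.02171208, -0.01279026,  0.01454438]), 'finger_force': 0.0, 'grip_width': 1.001050169473883}
0.0187
```

View pics/top.png

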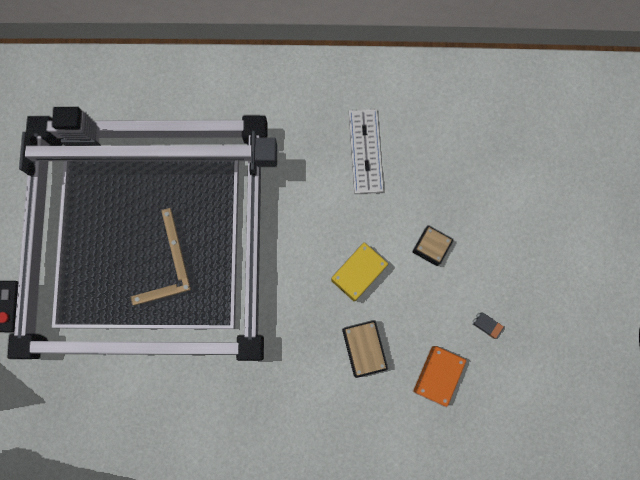

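View pics/scene.png

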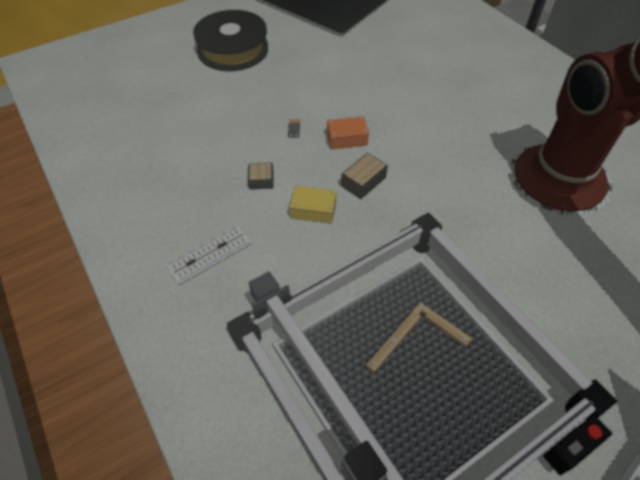

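Top view: the box with its plywood lid is at about (365,349). The stop's inner corner is near (181,282), with the long arm running up to (167,210) and the short arm left to (133,300). The scene view agrees: the box is at (364,173) and the corner at (421,310). Yellow (360,271) and orange (441,376) are the decoys.

```bash
cat > h.py <<'E'
import numpy as np, cv2
from scipy.spatial.transform import Rotation as Ro
def ray(cal,px,z):
    K=np.array([[cal['fx'],0,cal['cx']],[0,cal['fy'],cal['cy']],[0,0,1]])
    n=cv2.undistortPoints(np.float64(px).reshape(-1,1,2),K,np.float64(cal['D'])).reshape(-1,2)
    R=np.array(cal['R']);C=-R.T@np.array(cal['t'])
    d=np.c_[n,np.ones(len(n))]@R
    return (C+d*((z-C[2])/d[:,2])[:,None])[:,:2]
def tan(img):
    h=cv2.cvtColor(img,cv2.COLOR_RGB2HSV)
    return cv2.inRange(h,(8,50,80),(24,170,255))
def blobs(m,amin=150):
    cs,_=cv2.findContours(m,cv2.RETR_EXTERNAL,cv2.CHAIN_APPROX_NONE)
    return sorted([c.reshape(-1,2).astype(float) for c in cs if cv2.contourArea(c)>amin],key=len)
def rect(P):
    (c,s,a)=cv2.minAreaRect(np.float32(P*1000))
    if s[0]<s[1]: s=s[::-1];a+=90
    return np.array(c)/1000,s,np.deg2rad((a+90)%180-90)
def fit_stop(P,guess,yaw,iters=6):
    """inner faces from contour points P: returns inner corner, yaw of long arm"""
    c=np.array(guess,float);
    for k in range(iters):
        tol=.008 if k<3 else .004
        ex=np.array([np.cos(yaw),np.sin(yaw)]);ey=np.array([-ex[1],ex[0]])
        q=np.c_[(P-c)@ex,(P-c)@ey]
        a=(abs(q[:,1])<tol)&(q[:,0]>.015)&(q[:,0]<.13)
        b=(abs(q[:,0])<tol)&(q[:,1]>.015)&(q[:,1]<.08)
        pa=np.polyfit(q[a,0],q[a,1],1);pb=np.polyfit(q[b,1],q[b,0],1)
        x=(pb[0]*pa[1]+pb[1])/(1-pa[0]*pb[0]);y=pa[0]*x+pa[1]
        c=c+x*ex+y*ey;dy=(pa[0]*a.sum()*2-pb[0]*b.sum())/(2*a.sum()+b.sum());yaw+=dy
    return c,yaw,(a.sum(),b.sum(),pa[0],pb[0])
E
python3 - <<'E'
from h import *
from rig import calibration,inverse_kinematics
for n in("top","scene"):
    im=cv2.imread(f"pics/{n}.png")[:,:,::-1].copy();c=calibration(n)
    for b in blobs(tan(im),80):
        print(n,b.mean(0).round(),"z42",[np.round(v,4) for v in rect(ray(c,b,.042))],"z32",[np.round(v,4) for v in rect(ray(c,b,.032))])
im=cv2.imread("pics/top.png")[:,:,::-1].copy();c=calibration("top")
g=ray(c,[[181,282],[160,210]],.032);print(g)
for b in blobs(tan(im)):
    if 130<b[:,0].mean()<190:
        P=ray(c,b,.032);print(fit_stop(P,g[0],.21))
print(ray(c,[[255,348],[38,346]],.07))
E
```

```text
top [496. 330.] z42 [array([ 0.4136, -0.4544]), array([27.965 , 12.5252]), np.float64(-0.6104)] z32 [array([ 0.414 , -0.4573]), array([28.2213, 12.6399]), np.float64(-0.6104)]
top [434. 244.] z42 [array([ 0.567 , -0.3461]), array([47.7742, 47.3439]), np.float64(-0.5084)] z32 [array([ 0.5688, -0.348 ]), array([48.2118, 47.7777]), np.float64(-0.5084)]
top [365. 349.] z42 [array([ 0.38  , -0.2227]), array([82.6954, 52.9923]), np.float64(0.2565)] z32 [array([ 0.3801, -0.2234]), array([83.453 , 53.4777]), np.float64(0.2565)]
top [167. 266.] z42 [array([0.5387, 0.1622]), array([155.8078, 106.1796]), np.float64(0.282)] z32 [array([0.5401, 0.165 ]), array([157.2352, 107.1523]), np.float64(0.282)]
scene [260. 172.] z42 [array([ 0.573, -0.335]), array([47.6863, 47.5654]), np.float64(1.0622)] z32 [array([ 0.5692, -0.3439]), array([48.2852, 48.1628]), np.float64(1.0622)]
scene [364. 170.] z42 [array([ 0.3801, -0.2194]), array([83.3195, 53.5247]), np.float64(0.261)] z32 [array([ 0.3739, -0.2269]), array([84.3659, 54.1969]), np.float64(0.261)]
scene [347. 132.] z42 [array([ 0.3449, -0.3357]), arra
[... 531 characters left out ...]
ay([530.3206, 197.6586]), np.float64(-0.0018)] z32 [array([ 0.6887, -1.1844]), array([536.9811, 200.141 ]), np.float64(-0.0018)]
scene [ 62. 313.] z42 [array([ 1.0375, -0.363 ]), array([991.5651, 140.9491]), np.float64(1.5681)] z32 [array([ 1.0395, -0.3722]), array([1004.0186,  142.7193]), np.float64(1.5681)]
[[0.49281942 0.10820166]
 [0.62501261 0.15370954]]
(array([0.48894168, 0.11894796]), np.float64(0.10520948105576437), (np.int64(36), np.int64(1), np.float64(-0.015900395505045965), np.float64(-0.11261248968582122)))
[[ 0.37760837 -0.03253674]
 [ 0.37414226  0.34217684]]h.py:28: RankWarning: Polyfit may be poorly conditioned
  pa=np.polyfit(q[a,0],q[a,1],1);pb=np.polyfit(q[b,1],q[b,0],1)
```

Both views agree: box at (0.380,-0.221), yaw 0.26. The lid measures 83x53 mm, which fits inside a 90x60 mm box. The stop's rectangle is 157x107 mm against 156x106 expected, yaw 0.283. My corner fit started from a poor guess, so I'll redo it and move above the box.

```bash
cat >> h.py <<'E'
def rot(yaw,flip=False):
    x=np.array([np.cos(yaw),np.sin(yaw),0])*(-1 if flip else 1);z=np.array([0,0,-1.])
    return Ro.from_matrix(np.c_[x,np.cross(z,x),z]).as_rotvec()
E
python3 - <<'E'
from h import *
from rig import *
im=cv2.imread("pics/top.png")[:,:,::-1].copy();c=calibration("top")
for n in("top","scene"):
    im=cv2.imread(f"pics/{n}.png")[:,:,::-1].copy();c=calibration(n)
    for b in blobs(tan(im)):
        P=ray(c,b,.032)
        if np.hypot(*(P.mean(0)-[.54,.15]))<.06: print(n,fit_stop(P,[.491,.112],.283))
for f in(0,1):
    for p,y in(([.38,-.221,.16],.258),([.38,-.221,.01],.258),([.526,.153,.04],.283)):
        q=inverse_kinematics(p,rot(y,f));print(f,None if q is None else np.round(q,2))
f=min((0,1),key=lambda f:abs(inverse_kinematics([.38,-.221,.16],rot(.258,f))[6]))
print(f)
movep([.40,-.221,.25],rot(.258,f))
hold(.3)
w=calibration("wrist");im=grab_frame("wrist");cv2.imwrite("pics/w1.png",im[:,:,::-1])
for b in blobs(tan(im)): print(b.mean(0).round(),[np.round(v,4) for v in rect(ray(w,b,.042))])
print(read_state()['time'],read_state()['force'],-np.array(w['R']).T@w['t'])
E
```

```text
top (array([0.49115567, 0.11207825]), np.float64(0.28740706662976845), (np.int64(59), np.int64(35), np.float64(-0.0008055828629426078), np.float64(-0.0027159650807778535)))
scene (array([0.49178827, 0.11597952]), np.float64(0.2819290811144227), (np.int64(49), np.int64(32), np.float64(0.005031074102072936), np.float64(0.01540766443759816)))
0 [-0.24  0.65  1.13  2.11 -0.78  0.89  0.04]
0 [ 0.42  0.7   0.09  2.21 -0.24  0.24 -0.59]
0 [-0.66  0.79  0.54  1.91 -0.67  0.63 -0.98]
1 [ 0.1   0.44  0.52  2.1  -0.35  0.68  2.69]
1 [ 0.68  0.71 -0.29  2.21  0.67  0.31  1.63]
1 [-0.25  0.72 -0.11  1.9   0.15  0.53  1.39]
0
[524. 246.] [array([ 0.4202, -0.4437]), array([24.902, 12.394]), np.float64(-0.6116)]
[490.  75.] [array([ 0.5665, -0.3432]), array([46.3348, 46.2607]), np.float64(-0.5121)]
[10. 27.] [array([0.4971, 0.0988]), array([41.8051, 25.4421]), np.float64(0.2225)]
[315. 227.] [array([ 0.3807, -0.2225]), array([82.1042, 52.8568]), np.float64(0.2588)]
[342.  89.] [array([ 0.5177, -0.2126]), array([89.4552, 59.8529]), np.float64(-0.7248)]
3.55 [ 0.25636615 -1.1452305  -0.12306647] [ 0.47252931 -0.20246357  0.3905077 ]
```

View pics/w1.png

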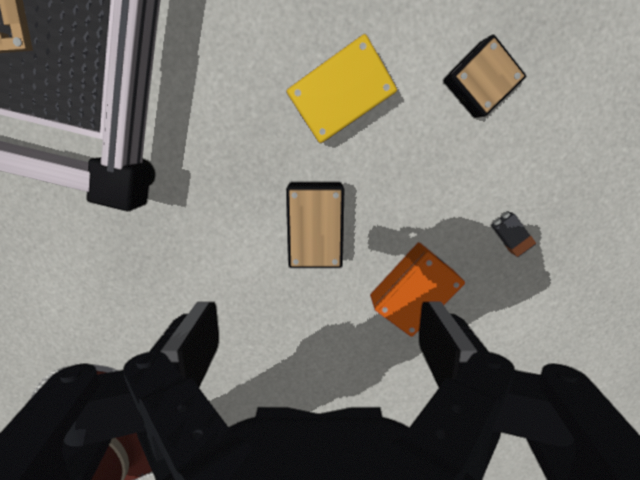

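The wrist view shows the box at (315,227), clear on both finger sides; yellow, orange, small box and battery are out of the way. It puts the box at (0.381,-0.222), yaw 0.259, in agreement with the other views. Next I'll descend and close in small steps while watching finger force.

```bash
python3 - <<'E'
from h import *
from rig import *
r=rot(.259)
movel([.3805,-.222,.12],r)
print(movel([.3805,-.222,.012],feed=.08,contact_N=8))
hold(.2);s=read_state();print(s['eef_pos'],s['force'],s['time'])
o=.80
while o>.5:
    gripper_to(o);s=read_state();print(round(o,3),round(s['grip_width'],4),round(s['finger_force'],1),s['time'],np.round(s['force'],1))
    if s['finger_force']>10: break
    o-=.02 if s['finger_force']<.5 and o>.75 else .006
E
```

```text
False
[ 0.38070228 -0.22202319  0.01226158] [0.82892133 0.89022466 0.15713555] 6.275
0.8 0.8012 0.0 6.5917 [-0.  -0.5  0.6]
0.78 0.7811 0.0 6.8083 [ 0.2 -0.4 -0.5]
0.76 0.7618 0.0 7.025 [ 0.4 -0.3  0.6]
0.74 0.7411 0.0 7.2417 [-0.1  0.3  0.1]
0.734 0.7308 0.0 7.4583 [ 0.   0.3 -0.4]
0.728 0.7289 0.0 7.675 [0.  0.9 0.4]
0.722 0.7217 0.0 7.8917 [0.7 0.4 0.3]
0.716 0.717 0.0 8.1083 [0.4 0.5 0. ]
0.71 0.7102 0.0 8.325 [-0.4 -0.6 -0.8]
0.704 0.6995 0.0 8.5417 [ 0.7 -0.1 -0.6]
0.698 0.703 12.1 8.7583 [0.4 0.4 1. ]
```

```bash
python3 - <<'E'
from h import *
from rig import *
gripper_to(.695);s=read_state();print(s['grip_width'],s['finger_force'])
movel([.3805,-.222,.03],feed=.05);s=read_state();print(s['finger_force'],s['force'],s['eef_pos'])
movel([.3805,-.222,.16],feed=.15)
c=np.array([.4914,.1135]);yaw=.285;ex=np.array([np.cos(yaw),np.sin(yaw)]);ey=np.array([-ex[1],ex[0]])
p=c+.059*ex+.043*ey
movel([*p,.16],rot(yaw),feed=.15);hold(.3)
s=read_state();print(s['finger_force'],s['force'],s['eef_pos'],s['time'])
w=calibration("wrist");im=grab_frame("wrist");cv2.imwrite("pics/w2.png",im[:,:,::-1])
t=grab_frame("top");cv2.imwrite("pics/t2.png",t[150:450,0:400,::-1])
E
```

```text
0.699021315980179 19.80928748846054
19.96578812599182 [-0.23928146 -0.63516007 -1.75204782] [ 0.38063765 -0.22189688  0.03013878]
19.97204750776291 [-0.23378985  0.2846945  -0.2965807 ] [0.5359189  0.17128712 0.16002359] 13.7667
```

View pics/w2.png

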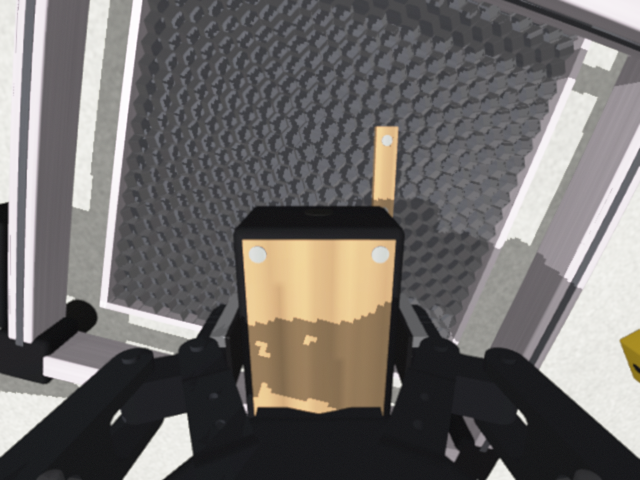

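The box is held square with its lid at (317,320). The long arm is visible at (385,127–210) and parallel to the box. Next I'll lower until it touches the bed.

```bash
python3 - <<'E'
from h import *
from rig import *
w=calibration("wrist");P=ray(w,[[376,128],[373,198]],.032);d=P[0]-P[1]
print("arm left edge",P,np.arctan2(d[1],d[0]))
p=read_state()['eef_pos']
movel([p[0],p[1],.05],feed=.1);hold(.2)
f0=read_state()['force']
print(movel([p[0],p[1],.031],feed=.015,contact_N=4))
hold(.2);s=read_state();print(s['eef_pos'],s['force'],f0,s['finger_force'],s['time'],Ro.from_rotvec(s['ee_rot']).as_matrix().round(4).tolist())
E
```

```text
arm left edge [[0.62501503 0.15231699]
 [0.57473307 0.13750188]] 0.2865327815616195
True
[0.53585831 0.17131442 0.03414143] [-0.5156603   1.49317346  5.32877019] [ 0.10176016 -1.12178057 -2.27894016] 20.745968520641327 16.4917 [[0.9596, 0.2812, -0.0004], [0.2812, -0.9596, -0.0], [-0.0004, -0.0001, -1.0]]
```

Touchdown came at the expected height (TCP z 0.0341), and the arm edge matches the corner estimate within 0.5 mm. Now I'll slide toward the long arm, then the short arm.

```bash
cat >> h.py <<'E'
c=np.array([.4914,.1135]);yaw=.285;ex=np.array([np.cos(yaw),np.sin(yaw)]);ey=np.array([-ex[1],ex[0]])
def rep(tag,s):
    q=s['eef_pos'][:2]-c;f=s['force']
    print(tag,"stop mm",np.round([q@ex*1e3,q@ey*1e3],2),"z",round(s['eef_pos'][2]*1e3,2),"F",np.round([f[:2]@ex,f[:2]@ey,f[2]],1),"fing",round(s['finger_force'],1),"M",np.round(s['moment'],2),round(s['time'],2))
E
python3 - <<'E'
from h import *
from rig import *
rep("0",read_state())
for d,D in((ey,.018),(ex,.020)):
    p=read_state()['eef_pos'];g=p.copy();g[2]=.0341;g[:2]-=D*d
    print(movel(g,feed=.012,contact_N=6));rep("stop",read_state());hold(.3);rep("held",read_state())
E
```

```text
0 stop mm [58.92 42.98] z 34.14 F [-0.1  1.6  5.3] fing 20.7 M [ 0.04 -0.02  0.02] 16.49
True
stop stop mm [59.13 29.6 ] z 34.29 F [-1.  -0.1  4.4] fing 20.5 M [-0.1  -0.07  0.  ] 17.67
held stop mm [59.19 29.79] z 34.28 F [ 0.6 -1.6  3.4] fing 20.4 M [-0.48 -0.15 -0.07] 17.97
True
stop stop mm [45.55 30.17] z 34.3 F [-1.  -0.1  2.7] fing 20.4 M [-0.16  0.14 -0.07] 19.12
held stop mm [46.18 30.12] z 34.28 F [-1.3 -0.   1.8] fing 20.3 M [-0.16  0.24 -0.02] 19.43
```

Both contacts came where home should be, but the press relaxed after each stop. I'll build it up in small commanded steps against both arms.

```bash
python3 - <<'E'
from h import *
from rig import *
x,y=.0455,.0298;k=0
fav=lambda:np.mean([ (hold(.03),read_state()['force'])[1] for _ in range(6)],0)
while k<22:
    k+=1
    g=c+x*ex+y*ey
    movel([*g,.0341],rot(yaw),feed=.01)
    f=fav();fx,fy=f[:2]@ex,f[:2]@ey
    print(k,np.round([x*1e3,y*1e3],2),"avg",np.round([fx,fy,f[2]],1));
    if fx>=6 and fy>=6: break
    if max(fx,fy)>16: break
    if fx<6:x-=.0004
    if fy<6:y-=.0004
    if read_state()['time']>40: break
hold(.3);rep("end",read_state())
E
```

```text
1 [45.5 29.8] avg [ 1.2 -0.1  1.2]
2 [45.1 29.4] avg [2.6 1.1 0.8]
3 [44.7 29. ] avg [4.6 2.6 0.9]
4 [44.3 28.6] avg [4.8 3.4 0.6]
5 [43.9 28.2] avg [5.4 3.7 0.3]
6 [43.5 27.8] avg [6.3 4.4 0.1]
7 [43.5 27.4] avg [6.  4.9 0.7]
8 [43.5 27. ] avg [6.  5.7 1.5]
9 [43.5 26.6] avg [5.6 5.9 1.2]
10 [43.1 26.2] avg [6.6 6.5 1.3]
end stop mm [45.44 29.42] z 34.42 F [5.9 7.  1.8] fing 20.3 M [ 1.63 -0.95 -0.11] 24.32
```

About 6 N on each arm, with the TCP at (45.4, 29.4) mm in the stop frame. I'll check it by camera.

```bash
python3 - <<'E'
from h import *
from rig import *
t=grab_frame("top");hold(1.0);s=read_state();rep("now",s);print(Ro.from_rotvec(s['ee_rot']).as_matrix().round(4).tolist())
w=grab_frame("wrist")
cv2.imwrite("pics/fin.png",np.hstack([cv2.resize(t[180:320,90:250],(400,350)),cv2.resize(w,(400,350))])[:,:,::-1])
E
```

```text
now stop mm [45.42 29.46] z 34.42 F [7.1 5.9 2.5] fing 20.3 M [ 1.68 -0.92 -0.04] 25.37
[[0.9591, 0.2832, 0.0023], [0.2832, -0.959, 0.0053], [0.0037, -0.0044, -1.0]]
```

View pics/fin.png

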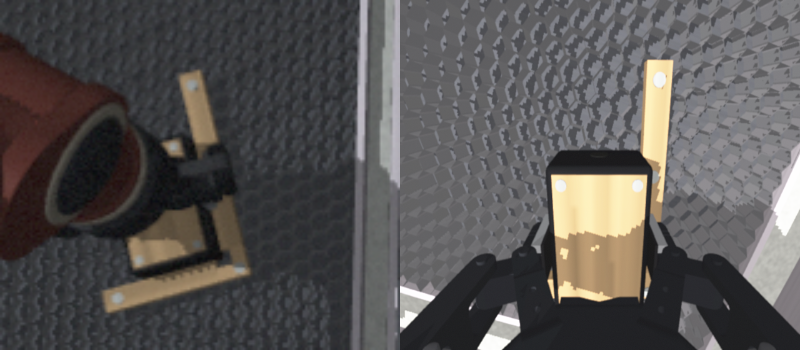

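The final view shows the box flush in the corner and parallel to the long arm. The forces are steady (7 and 6 N on the arms, 20 N grip), and the fingertips sit above the stop's 32 mm top. Handing in.

```bash
python3 -c "
from rig import *
print(sign_off())"
```

```text
the job is handed in; nothing more can be done
None
```

The box is handed in lid up on the bed, home in the corner stop and still held at about 20 N grip, pressed on each arm with about 6–7 N by the wrist sensor; `sign_off()` returned no verdict.

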